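# Find the full bread tin by weight and set it to cool between the loaves

## Task

One of the three closed tins on the oven tray still has its rye loaf inside; find it by its weight and gently set it, lid up, on the wire cooling rack midway between the round loaf and the long loaf, parallel to the long loaf and with its ends level with that loaf's ends, so that air passes on both sides. The two empty tins stay upright on the oven tray, flat on its floor; do not shift the other bread or the things standing around.

Things in the scene. Friction and masses are not known exactly. Their poses are not given: they have to be found in the camera images.
- tin_a: Closed steel bread tin, a plain box 160 mm long (own x), 60 mm wide (own y), 65 mm high, lid fixed shut, lid up (own z). Origin: centre of its underside. Tins a, b and c look the same: one, a different one each run, holds a loaf. Empty: 0.25 to 0.35 kg; with loaf: 0.6 to 0.85 kg; balanced about its middle.
- tin_b: Closed steel bread tin, a plain box 160 mm long (own x), 60 mm wide (own y), 65 mm high, lid fixed shut, lid up (own z). Origin: centre of its underside. Looks the same as tin_a; the tins stand on the tray along its x axis, side by side with 40 mm between.
- tin_c: Closed steel bread tin, a plain box 160 mm long (own x), 60 mm wide (own y), 65 mm high, lid fixed shut, lid up (own z). Origin: centre of its underside. Looks the same as tin_a; weights as told there.
- tray: Dark steel oven tray, fixed, 250 mm (own x) by 360 mm (own y), with a 3 mm floor and a lip 18 mm high all round. Origin: centre of its underside, on the counter.
- rack: Wire cooling rack, fixed, 290 mm (own x) by 450 mm (own y); the tops of its wires are 28 mm above its origin, which lies on the counter under its centre.
- boule: Round crusty loaf on the rack, 130 mm across (widest 30 mm above the rack), 85 mm high, loose. Origin: centre of its underside. It turns up on either side of the rack's middle, the long loaf on the other side; its yaw is of no meaning.
- loaf: Long bread loaf without a tin, on the rack, loose: 160 mm long (own x), 100 mm wide (own y), 100 mm high with a rounded top. Origin: centre of its underside. The free gap between it and the round loaf is about 120 to 142 mm wide.
- roll: Small round roll, 50 mm across and 34 mm high, loose, on a far corner of the rack. Bystander. Origin: centre of its underside.
- jam_jar: Jam jar, 68 mm across and 85 mm high, loose on the counter beyond the tray and rack. Bystander. Origin: centre of its underside.
- dredger: Aluminium flour shaker, 70 mm across and 110 mm high, loose on the counter beyond the tray. Bystander. Origin: centre of its underside.
- sign: Blank price board on a wooden foot, 110 mm wide (own y), 30 mm deep, 90 mm high, loose on the counter beyond the rack. Bystander. Origin: centre of its underside.
There are look-alikes about, which are no part of the job. What is shaped like the boule but turquoise is not meant.

How it is judged (in metres and radians):
At the end, for the whole second after the job is handed in: The tin with the loaf rests on the rack, lid up, 22 mm or more clear of both loaves, parallel to the long loaf within 0.12 rad, middles within 15 mm lengthwise; the two empty tins stand level on the tray floor; all released and at rest (((contact force between tin_a and rack above 4.5 N and ((y of boule in the frame of tin_a above 0.117 m and y of loaf in the frame of tin_a below -0.102 m) or (y of boule in the frame of tin_a below -0.117 m and y of loaf in the frame of tin_a above 0.102 m)) and x of loaf in the frame of tin_a between -0.015 and 0.015 m and angle between the x axis of tin_a and the x axis of loaf, either way round below 0.12 rad and angle between tin_a's own z axis and vertical below 0.06 rad and linear speed of tin_a below 0.01 m/s and z of tin_a in the frame of rack between 0.023 and 0.033 m and (x of tin_b in the frame of tray between -0.06 and 0.06 m and y of tin_b in the frame of tray between -0.155 and 0.155 m and z of tin_b in the frame of tray between -0.003 and 0.009 m and angle between tin_b's own z axis and vertical below 0.06 rad and linear speed of tin_b below 0.01 m/s) and (x of tin_c in the frame of tray between -0.06 and 0.06 m and y of tin_c in the frame of tray between -0.155 and 0.155 m and z of tin_c in the frame of tray between -0.003 and 0.009 m and angle between tin_c's own z axis and vertical below 0.06 rad and linear speed of tin_c below 0.01 m/s)) or (contact force between tin_b and rack above 4.5 N and ((y of boule in the frame of tin_b above 0.117 m and y of loaf in the frame of tin_b below -0.102 m) or (y of boule in the frame of tin_b below -0.117 m and y of loaf in the frame of tin_b above 0.102 m)) and x of loaf in the frame of tin_b between -0.015 and 0.015 m and angle between the x axis of tin_b and the x axis of loaf, either way round below 0.12 rad and angle between tin_b's own z axis and vertical below 0.06 rad and linear speed of tin_b below 0.01 m/s and z of tin_b in the frame of rack between 0.023 and 0.033 m and (x of tin_a in the frame of tray between -0.06 and 0.06 m and y of tin_a in the frame of tray between -0.155 and 0.155 m and z of tin_a in the frame of tray between -0.003 and 0.009 m and angle between tin_a's own z axis and vertical below 0.06 rad and linear speed of tin_a below 0.01 m/s) and (x of tin_c in the frame of tray between -0.06 and 0.06 m and y of tin_c in the frame of tray between -0.155 and 0.155 m and z of tin_c in the frame of tray between -0.003 and 0.009 m and angle between tin_c's own z axis and vertical below 0.06 rad and linear speed of tin_c below 0.01 m/s)) or (contact force between tin_c and rack above 4.5 N and ((y of boule in the frame of tin_c above 0.117 m and y of loaf in the frame of tin_c below -0.102 m) or (y of boule in the frame of tin_c below -0.117 m and y of loaf in the frame of tin_c above 0.102 m)) and x of loaf in the frame of tin_c between -0.015 and 0.015 m and angle between the x axis of tin_c and the x axis of loaf, either way round below 0.12 rad and angle between tin_c's own z axis and vertical below 0.06 rad and linear speed of tin_c below 0.01 m/s and z of tin_c in the frame of rack between 0.023 and 0.033 m and (x of tin_a in the frame of tray between -0.06 and 0.06 m and y of tin_a in the frame of tray between -0.155 and 0.155 m and z of tin_a in the frame of tray between -0.003 and 0.009 m and angle between tin_a's own z axis and vertical below 0.06 rad and linear speed of tin_a below 0.01 m/s) and (x of tin_b in the frame of tray between -0.06 and 0.06 m and y of tin_b in the frame of tray between -0.155 and 0.155 m and z of tin_b in the frame of tray between -0.003 and 0.009 m and angle between tin_b's own z axis and vertical below 0.06 rad and linear speed of tin_b below 0.01 m/s)))); the robot touches nothing.
It fails at once if the round loaf or the long loaf on the rack is shifted by more than 10 mm (distance of any of boule, loaf from where it was at the start of the episode above 0.01 m).
It fails at once if a bystander (roll, jam jar, flour shaker, price board) is shifted by more than 15 mm (distance of any of roll, jam_jar, dredger, sign from where it was at the start of the episode above 0.015 m).
It fails at once if a tin is dropped: not held by the fingers, it moves faster than 0.4 m/s ((linear speed of tin_a above 0.4 m/s and contact force between tin_a and the fingers below 0.1 N) or (linear speed of tin_b above 0.4 m/s and contact force between tin_b and the fingers below 0.1 N) or (linear speed of tin_c above 0.4 m/s and contact force between tin_c and the fingers below 0.1 N)).
It fails at once if a tin is banged down: it meets the rack or the tray with more than 60 N (contact force between any of tin_a, tin_b, tin_c and rack above 60 N or contact force between any of tin_a, tin_b, tin_c and tray above 60 N).
It also fails if it takes over 64 s, if anything falls off the work surface, if the arm or the gripper's body presses on something with over 40 N, if the wrist force passes 120 N, or if a joint passes its speed limit or range.

## Robot

A 7-joint arm with a two-finger parallel gripper is mounted at the origin on the work surface. World frame = base frame: x ahead of the robot, y to its left, z up, the work surface at z = 0. Lengths are in m, angles in degrees, forces in N, time in s.
With the tool pointing down it reaches from about 0.425 to 0.875 m from the base axis. Payload 8.4 kg.
Tool frame: the origin (TCP) lies between the finger pads; the fingertips stand 25 mm ahead of it and the grasp point (between the pads) lies 6 mm ahead of it; z points along the fingers, y is the direction in which the jaws open and shut (so a half turn about z gives the same grasp; the last joint's range is limited). The gripper opens to 85 mm and grips with 20 to 120 N. Pads are 22 mm wide; open, the fingers measure 114 mm over their backs; the gripper's body (76 mm by 85 mm) begins 54 mm behind the grasp point. The pads swing forward as they close: fully open they stand 13 mm farther back than shut.
Start: joints at [67.655, 19.091, 2.286, 83.961, -0.768, 76.965, -3.352], TCP at [0.186, -0.623, 0.256] pointing down, gripper open.
Joint ranges: [-147.57, 147.57], [-21.85, 119.76], [-74.77, 79.35], [14.55, 137.4], [-85.83, 265.84], [4.83, 119.75], [-152.11, 152.11]. Speed limits (degrees/s): [127.2, 127.2, 159.86, 159.86, 180, 180, 180].

## Interface

Orientations are given as [roll, pitch, yaw] about the fixed x, y, z axes, in that order (R = Rz(yaw) Ry(pitch) Rx(roll)).
In Python, from plant import * gives the robot as it stands.
- The arm moves only by the tool arm_command, never from a script. Its argument "moves" is a list that holds one entry, the list of rows, each a list of 5 numbers: the opening, from 0 (shut) to 1 (fully open), then the shift along the tool's x, y, z in m, then the turn about the tool's z in degrees. In form: [[[grip, x, y, z, twist], ...]]. A call has exactly 5 rows; each row shifts and turns the pose as measured when the row begins, along the tool's axes as they then stand; what a row does not reach is not made up. A row lasts 1/12 s, in which the tool goes at most 41.7 mm and 7.16 degrees, less where a joint would pass 70% of its speed; a pose out of reach is approached as far as the arm can. A call is refused whole if a number of a shift passes 0.0417 or a number of a turn 7.16, either way. A call with a gripper value outside its range is refused whole. The fingers move at their own pace and stop on an object; the grip force is fixed at half the most. Time passes only in rows, so rows that do not move let the fingers close, or fill a call up. It gives the time, the measured TCP pose, the force and the opening at its end, in the units of the state.
- state(): the state, without advancing time (a new reading comes with each control period).
- snapshot(name): name is "scene" or "top"; returns a dict with "img" (480x640x3 uint8, red, green, blue), "fx", "fy", "cx", "cy" (pixels), "pose" (4x4, takes a point from camera to world coordinates). Camera axes: x right, y up, looking along -z (the intrinsics and any distortion apply to the point x, -y, -z); pixel columns grow to the right and rows downward; lengths in m; the calibration is good to about 2 mm. A picture is of the moment at which its call begins. There is no depth.
- sign_off(): hands the job in, once; it reports no verdict.
The state is a dict: "time": time; "joint_pos": joint angles; "qvel": joint speeds; "tau": joint torques, N m; "tcp_pos": TCP position; "tcp_rot": TCP orientation; "ft_force": force on the tool from outside, world axes, zero at the start; "ft_torque": the same for the moment, N m; "finger_gap": finger opening in m.
Only numpy, scipy, OpenCV 4.12 (cv2) and the standard library are available. Lean on these libraries where they do the work, as an engineer would, in place of code of your own. Each camera call takes 0.05 s, during which the arm holds its last target. There are 200 camera calls.

## Working session

There is one attempt and no reset: what is moved stays moved. The work goes in short steps, Python scripts to look and compute and a tool call to move; the robot and the scene stay as the last step left them, time stands still between calls to the robot, and variables do not carry over. Pictures are saved under pics/ and viewed, about 8 in all and at most 12, crops included, and the job is handed in when it is done.

Besides the shell and the picture viewer there is one more tool, called after "Request:" as name(argument=value, ...), one argument or row to a line, values as JSON. arm_command: Moves the arm, as the interface text tells. Its arguments: {"type":"object","properties":{"moves":{"type":"array"}},"required":["moves"]}

```bash
ls; mkdir -p pics
python3 - <<'E'
from plant import *
import cv2,numpy as np
for n in("scene","top"):
    s=snapshot(n); cv2.imwrite(f"pics/{n}0.png",s["img"][:,:,::-1]); print(n,s["fx"],s["fy"],s["cx"],s["cy"],[k for k in s]); print(np.round(s["pose"],4))
print(state())
E
```

```text
pics
scene 478.75856993154235 478.75856993154235 311.522413555282 242.59004981165074 ['img', 'fx', 'fy', 'cx', 'cy', 'pose']
[[-0.775  -0.4112  0.4799  1.1767]
 [ 0.6319 -0.4953  0.5961  0.5821]
 [-0.0074  0.7652  0.6437  0.826 ]
 [ 0.      0.      0.      1.    ]]
top 504.3901407398471 504.3901407398471 319.4991391099836 238.88484007157174 ['img', 'fx', 'fy', 'cx', 'cy', 'pose']
[[-2.6000e-03  9.8480e-01 -1.7370e-01  4.1610e-01]
 [-9.9990e-01 -7.0000e-04  1.1300e-02 -1.1390e-01]
 [ 1.1000e-02  1.7370e-01  9.8470e-01  1.3515e+00]
 [ 0.0000e+00  0.0000e+00  0.0000e+00  1.0000e+00]]
{'time': 0.1, 'joint_pos': array([67.65314666, 19.12843693,  2.28385498, 84.00733679, -0.76745798,
       76.96472849, -3.35137125]), 'qvel': array([ 0.07475198, -0.03874651,  0.08400355, -0.1316773 , -0.01800999,
       -0.02483841, -0.02926028]), 'tau': array([ 5.02590658e-03, -6.60016036e+01,  1.37058210e+00, -4.06476831e+01,
        1.70099235e-02,  8.89885880e-03,  7.06260266e-05]), 'tcp_pos': array([ 0.18625726, -0.62234348,  0.25549031]), 'tcp_rot': array([-1.79914920e+02,  5.77386495e-03,  1.66633847e+01]), 'ft_force': array([-0.52704138,  0.59803631,  0.59971489]), 'ft_torque': array([-0.02857024, -0.01292038, -0.02470392]), 'finger_gap': 0.08565000846009017}
```

View pics/top0.png

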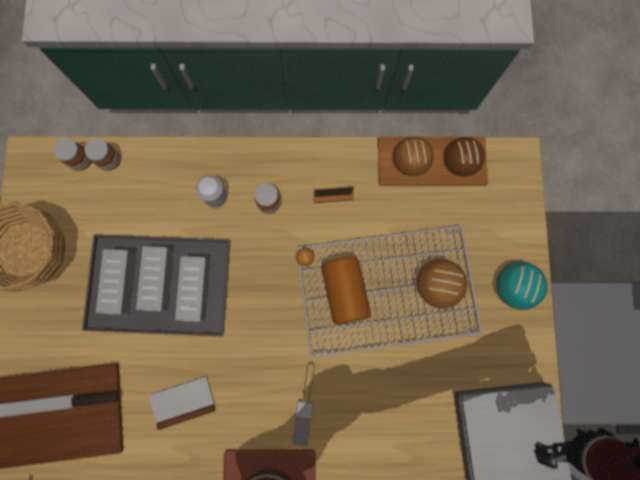

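View pics/scene0.png

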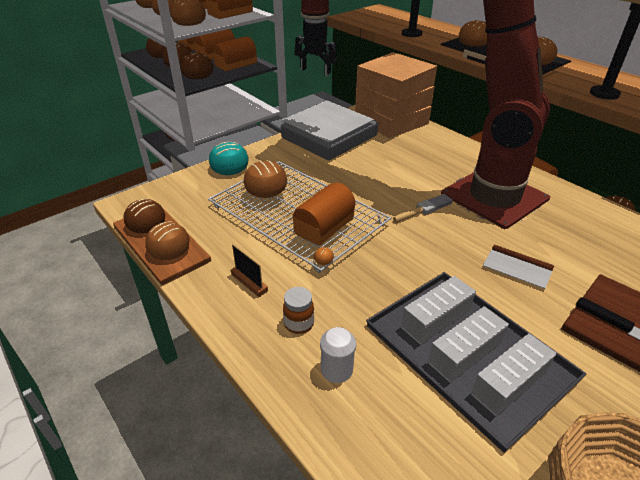

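The top view shows the tray with three tins centred near (112,282), (151,278) and (190,288). The rack holds the loaf near (346,290), the boule near (441,284) and the roll at (305,256). The turquoise decoy is at (521,286), and the jar, shaker and sign are along row ~190. The scene view confirms this.

```bash
cat > h.py <<'E'
from plant import *
import cv2,numpy as np
def ray(s,uv,z):
    uv=np.atleast_2d(np.asarray(uv,float)); P=np.array(s["pose"])
    d=np.c_[(uv[:,0]-s["cx"])/s["fx"],-(uv[:,1]-s["cy"])/s["fy"],-np.ones(len(uv))]@P[:3,:3].T
    o=P[:3,3]; return o+d*((z-o[2])/d[:,2])[:,None]
def comps(mask,amin):
    m=cv2.morphologyEx(mask.astype(np.uint8),cv2.MORPH_OPEN,np.ones((3,3)))
    cs,_=cv2.findContours(m,cv2.RETR_EXTERNAL,cv2.CHAIN_APPROX_NONE)
    return [c[:,0,:] for c in cs if cv2.contourArea(c)>amin]
def rect(s,c,z):
    p=ray(s,c,z)[:,:2]; r=cv2.minAreaRect((p*1000).astype(np.float32))
    (a,b),(w,h),t=r
    if w<h: w,h,t=h,w,t+90
    return np.round([a,b,w,h,(t+90)%180-90],1)
E
python3 - <<'E'
from h import *
s=snapshot("top"); im=s["img"]; hsv=cv2.cvtColor(im,cv2.COLOR_RGB2HSV)
for n,(u,v) in dict(tin=(151,300),tinside=(165,290),tray=(210,280),loaf=(346,290),loafend=(350,318),loafL=(328,290),loafR=(363,290),boule=(430,280),wood=(390,310),lip=(228,290)).items(): print(n,im[v,u],hsv[v,u])
H,S,V=cv2.split(hsv)
roi=np.zeros_like(H); roi[235:335,85:230]=1
for t in(110,130,150):
  for c in comps((V>t)&(S<60)&(roi>0),300): print("tin",t,c.min(0),c.max(0),rect(s,c,.068))
roi=np.zeros_like(H); roi[225:355,290:480]=1
for st in(150,170,190):
  for c in comps((S>st)&(H<17)&(roi>0),200): print("bread",st,c.min(0),c.max(0),rect(s,c,.128),rect(s,c,.058))
roi[:]=0; roi[230:340,78:235]=1
for c in comps((V<110)&(S<90)&(roi>0),3000): print("tray",rect(s,c,.018))
E
```

```text
tin [146 142 140] [ 10  10 146]
tinside [60 56 55] [ 6 21 60]
tray [83 77 77] [ 0 18 83]
loaf [145  91  41] [ 14 183 145]
loafend [142  88  41] [ 14 181 142]
loafL [95 56 20] [ 14 201  95]
loafR [100  59  23] [ 14 196 100]
boule [120  81  45] [ 14 159 120]
wood [130 114  94] [ 17  71 130]
lip [134 110  70] [ 19 122 134]
tin 110 [175 257] [204 321] [515.6 200.6 162.   62.6  -2.6]
tin 110 [ 96 250] [126 313] [534.3 399.7 161.2  62.   -2.5]
tin 110 [136 247] [165 310] [541.9 299.4 161.7  62.1  -2.6]
tin 130 [176 258] [203 320] [515.5 200.4 157.1  59.3  -2.4]
tin 130 [ 97 251] [125 312] [534.3 399.9 156.2  57.6  -2.6]
tin 130 [137 248] [165 309] [541.9 299.3 156.7  58.7  -2.6]
bread 150 [418 260] [466 306] [ 523.2 -425.6  117.5  111.9   89.9] [ 529.3 -443.5  124.2  118.3   89.9]
bread 150 [322 257] [369 323] [ 508.1 -190.4  154.6   93.2   11.5] [ 513.3 -194.8  163.5   98.5   11.5]
bread 170 [323 257] [369 323] [ 507.7 -190.1  153.1   90.8   11.6] [ 513.  -194.4  161.9   96.    11.6]
bread 190 [326 261] [347 321] [ 503.2 -166.1  148.3   35.9    7.9] [ 508.2 -169.1  156.8   38.     7.9]
bread 190 [342 258] [368 317] [ 513.2 -215.9  145.8   35.4   13.6] [ 518.7 -221.7  154.1   37.4   13.6]
tray [531.  299.6 366.4 254.2  87.6]
```

Measurements agree with the known sizes:
- **Tins:** 162×62 mm, 100 mm pitch, yaw −2.6°.
- **Loaf:** about (0.510, −0.194), yaw 11.5°.
- **Boule:** about (0.529, −0.444), leaving a gap of about 134 mm.

The target for the tin is (0.533, −0.308) at yaw 11.5°. I'll swing towards the tray now.

Request:
arm_command(
  moves=[
    [[1,0.036,-0.02,0,6.4],[1,0.036,-0.02,0,6.4],[1,0.036,-0.02,0,6.4],[1,0.03,-0.028,0,0],[1,0.03,-0.028,0,0]],
  ],
)

```text
time: 0.57
tcp_pos: [0.3363, -0.4953, 0.2525]
tcp_rot: [-180.0, 0.4, -4.3]
ft_force: [0.2, -0.9, 0.5]
finger_gap: 0.0854
```

```bash
cat >> h.py <<'E'
def go(x,y,z,yaw):
    t=state(); p=t["tcp_pos"]; a=np.radians(t["tcp_rot"][2]); d=np.array([x,y,z])-p
    print("t",t["time"],"tcp",p.round(4),t["tcp_rot"].round(2),"gap",round(t["finger_gap"],4),"F",t["ft_force"].round(2),"q",t["joint_pos"].round(0))
    print("tool shift mm",np.round([1e3*(np.cos(a)*d[0]+np.sin(a)*d[1]),1e3*(np.sin(a)*d[0]-np.cos(a)*d[1]),-1e3*d[2]],1),"twist",round(t["tcp_rot"][2]-yaw,2))
E
python3 -c "
from h import *
go(.5156,.2006,.18,-2.6)"
```

```text
t 0.5667 tcp [ 0.3363 -0.4953  0.2525] [-179.99    0.42   -4.31] gap 0.0854 F [ 0.23 -0.94  0.52] q [ 52.  14.  -1.  91.   1.  75. -43.]
tool shift mm [ 126.5 -707.5   72.5] twist -1.71
```

Request:
arm_command(
  moves=[
    [[1,0.011,-0.04,0,-1.5],[1,0.011,-0.04,0,0],[1,0.011,-0.04,0,0],[1,0.011,-0.04,0,0],[1,0.011,-0.04,0,0]],
  ],
)

```text
time: 0.98
tcp_pos: [0.4044, -0.298, 0.2501]
tcp_rot: [-179.9, 0.5, -2.5]
ft_force: [1.0, 0.3, 0.4]
finger_gap: 0.0854
```

Request:
arm_command(
  moves=[
    [[1,0.008,-0.04,0,0],[1,0.008,-0.04,0,0],[1,0.008,-0.04,0,0],[1,0.008,-0.04,0,0],[1,0.008,-0.04,0,0]],
  ],
)

```text
time: 1.4
tcp_pos: [0.4519, -0.0953, 0.2497]
tcp_rot: [180.0, 0.5, -2.5]
ft_force: [1.1, -0.8, -0.8]
finger_gap: 0.0855
```

Request:
arm_command(
  moves=[
    [[1,0.005,-0.04,0,0],[1,0.005,-0.04,0,0],[1,0.005,-0.04,0,0],[1,0.005,-0.04,0,0],[1,0.005,-0.04,0,0]],
  ],
)

```text
time: 1.82
tcp_pos: [0.4844, 0.1104, 0.2498]
tcp_rot: [179.9, 0.4, -2.6]
ft_force: [1.3, -0.3, 0.3]
finger_gap: 0.0857
```

```bash
python3 -c "
from h import *
go(.5156,.2006,.18,-2.6)"
```

```text
t 1.8167 tcp [0.4844 0.1104 0.2498] [179.93   0.36  -2.59] gap 0.0857 F [ 1.25 -0.27  0.28] q [  16.    4.  -35.  104.    2.   74. -112.]
tool shift mm [ 27.1 -91.5  69.8] twist 0.01
```

Request:
arm_command(
  moves=[
    [[1,0.01,-0.038,0.01,0],[1,0.01,-0.036,0.015,0],[1,0.008,-0.016,0.025,0],[1,0,0,0.025,0],[1,0,0,0,0]],
  ],
)

```text
time: 2.23
tcp_pos: [0.5156, 0.2146, 0.1741]
tcp_rot: [-179.7, 0.1, -1.9]
ft_force: [-0.3, -1.2, -0.4]
finger_gap: 0.0856
```

```bash
python3 -c "
from h import *
go(.5156,.2006,.051,-2.6)
s=snapshot('scene'); cv2.imwrite('pics/s1.png',s['img'][:,:,::-1])"
```

```text
t 2.2333 tcp [0.5156 0.2146 0.1741] [-1.7969e+02  1.1000e-01 -1.9200e+00] gap 0.0856 F [-0.3  -1.23 -0.36] q [   6.   16.  -38.  101.   10.   66. -127.]
tool shift mm [  0.5  14.  123.1] twist 0.68
```

View pics/s1.png

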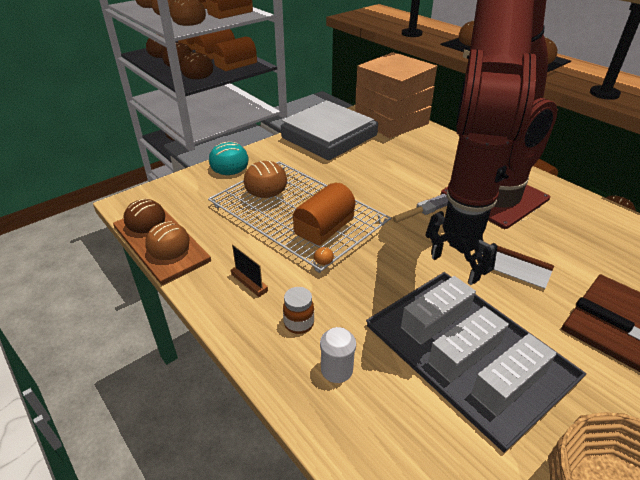

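The gripper hangs above the nearest tin, with its fingers on either side, near (465,245).

Request:
arm_command(
  moves=[
    [[1,0,0.014,0.02,0.7],[1,0,0,0.03,0],[1,0,0,0.02,0],[1,0,0,0.005,0],[1,0,0,0,0]],
  ],
)

```text
time: 2.7
tcp_pos: [0.5199, 0.1983, 0.107]
tcp_rot: [-179.6, -0.5, -2.9]
ft_force: [-0.9, -0.2, 1.5]
finger_gap: 0.0854
```

```bash
python3 -c "
from h import *
go(.5156,.2006,.051,-2.6)"
```

```text
t 2.7 tcp [0.5199 0.1983 0.107 ] [-179.63   -0.47   -2.94] gap 0.0854 F [-0.9  -0.23  1.47] q [   6.   19.  -37.  106.   13.   59. -129.]
tool shift mm [-4.4 -2.1 56. ] twist -0.34
```

Request:
arm_command(
  moves=[
    [[1,-0.004,-0.002,0.02,0],[1,0,0,0.02,0],[1,0,0,0.012,0],[1,0,0,0.003,0],[1,0,0,0,0]],
  ],
)

```text
time: 3.12
tcp_pos: [0.5226, 0.1999, 0.06]
tcp_rot: [-179.5, -1.1, -3.2]
ft_force: [-0.4, -0.7, 0.6]
finger_gap: 0.0854
```

```bash
python3 -c "
from h import *
go(.5156,.2006,.051,-2.6)"
```

```text
t 3.1167 tcp [0.5226 0.1999 0.06  ] [-179.53   -1.13   -3.23] gap 0.0854 F [-0.36 -0.66  0.56] q [   5.   23.  -35.  108.   17.   53. -132.]
tool shift mm [-7.  -0.3  9. ] twist -0.63
```

Request:
arm_command(
  moves=[
    [[1,-0.006,0,0.006,-0.5],[1,0,0,0.002,0],[0,0,0,0,0],[0,0,0,0,0],[0,0,0,0,0]],
  ],
)

```text
time: 3.53
tcp_pos: [0.5185, 0.2012, 0.0558]
tcp_rot: [-179.5, -1.4, -2.7]
ft_force: [0.6, 0.3, -2.5]
finger_gap: 0.0593
```

Request:
arm_command(
  moves=[
    [[0,0,0,0,0],[0,0,0,0,0],[0,0,0,0,0],[0,0,0,0,0],[0,0,0,0,0]],
  ],
)

```text
time: 3.95
tcp_pos: [0.518, 0.2008, 0.0555]
tcp_rot: [-179.5, -1.4, -2.7]
ft_force: [-0.7, -0.2, -0.8]
finger_gap: 0.0593
```

```bash
python3 -c "
from h import *
go(.5156,.2006,.051,-2.6); print(state()['tau'].round(2))"
```

```text
t 3.95 tcp [0.518  0.2008 0.0555] [-179.49   -1.37   -2.69] gap 0.0593 F [-0.69 -0.21 -0.82] q [   4.   23.  -36.  109.   17.   52. -132.]
tool shift mm [-2.4  0.3  4.5] twist -0.09
[ 1.500e-01 -5.585e+01 -7.930e+00 -3.253e+01  9.000e-02 -1.700e-01
 -1.000e-02]
```

Gripped at a gap of 59 mm. I'll lift about 25 mm and read the force.

Request:
arm_command(
  moves=[
    [[0,0,0,-0.008,0],[0,0,0,-0.012,0],[0,0,0,-0.008,0],[0,0,0,0,0],[0,0,0,0,0]],
  ],
)

```text
time: 4.37
tcp_pos: [0.5171, 0.2005, 0.0868]
tcp_rot: [-179.5, -1.4, -2.7]
ft_force: [-0.5, -1.6, -3.0]
finger_gap: 0.0592
```

Request:
arm_command(
  moves=[
    [[0,0,0,0,0],[0,0,0,0,0],[0,0,0,0,0],[0,0,0,0,0],[0,0,0,0,0]],
  ],
)

```text
time: 4.78
tcp_pos: [0.517, 0.2003, 0.0867]
tcp_rot: [-179.5, -1.4, -2.7]
ft_force: [0.4, -0.3, -3.1]
finger_gap: 0.0594
```

```bash
python3 -c "
from h import *
go(.5156,.2006,.051,-2.6); print(state()['tau'].round(2))
F=[]
for i in range(6): snapshot('top'); F.append(state()['ft_force'][2])
print(np.round(F,2))"
```

```text
t 4.7833 tcp [0.517  0.2003 0.0867] [-179.51   -1.37   -2.7 ] gap 0.0594 F [ 0.41 -0.28 -3.11] q [   6.   20.  -37.  108.   15.   55. -130.]
tool shift mm [-1.4 -0.2 35.7] twist -0.1
[ 2.000e-02 -5.540e+01 -7.740e+00 -3.524e+01  7.000e-02 -1.600e-01
  0.000e+00]
[-3.38 -3.28 -3.01 -3.77 -3.33 -2.47]
```

It reads about 3.2 N, so this tin is empty. I'll set it back gently.

Request:
arm_command(
  moves=[
    [[0,0,0,0.01,0],[0,0,0,0.01,0],[0,0,0,0.004,0],[0,0,0,0.002,0],[0,0,0,0,0]],
  ],
)

```text
time: 5.5
tcp_pos: [0.5175, 0.2003, 0.0574]
tcp_rot: [-179.5, -1.3, -2.7]
ft_force: [-0.0, 0.5, -2.7]
finger_gap: 0.0592
```

Request:
arm_command(
  moves=[
    [[0,0,0,0.002,0],[0,0,0,0,0],[1,0,0,0,0],[1,0,0,0,0],[1,0,0,0,0]],
  ],
)

```text
time: 5.92
tcp_pos: [0.5188, 0.2012, 0.0567]
tcp_rot: [-179.5, -1.5, -2.7]
ft_force: [0.2, -0.2, -0.4]
finger_gap: 0.0855
```

Request:
arm_command(
  moves=[
    [[1,0,0,0,0],[1,0,0,-0.02,0],[1,0,0,-0.03,0],[1,0,0,-0.03,0],[1,0,0,0,0]],
  ],
)

```text
time: 6.33
tcp_pos: [0.5158, 0.2006, 0.1386]
tcp_rot: [-179.5, -1.3, -2.7]
ft_force: [1.8, 1.8, 0.7]
finger_gap: 0.0858
```

```bash
python3 -c "
from h import *
go(.5419,.2994,.051,-2.6)"
```

```text
t 6.3333 tcp [0.5158 0.2006 0.1386] [-179.46   -1.31   -2.65] gap 0.0858 F [1.82 1.8  0.75] q [   7.   16.  -38.  105.   12.   61. -128.]
tool shift mm [ 21.5 -99.9  87.6] twist -0.05
```

Request:
arm_command(
  moves=[
    [[1,0.005,-0.022,0,0],[1,0.006,-0.028,0,0],[1,0.006,-0.028,0,0],[1,0.003,-0.014,0.01,0],[1,0,0,0.01,0]],
  ],
)

```text
time: 6.75
tcp_pos: [0.5458, 0.294, 0.1252]
tcp_rot: [-179.3, -2.0, -3.0]
ft_force: [-0.8, 0.4, 0.1]
finger_gap: 0.0853
```

```bash
python3 -c "
from h import *
go(.5419,.2994,.051,-2.6)"
```

```text
t 6.75 tcp [0.5458 0.294  0.1252] [-179.32   -1.97   -3.04] gap 0.0853 F [-0.81  0.39  0.14] q [  -3.   25.  -37.   97.   18.   62. -139.]
tool shift mm [-4.2 -5.2 74.2] twist -0.44
```

Request:
arm_command(
  moves=[
    [[1,-0.004,-0.004,0.012,-0.4],[1,0,0,0.014,0],[1,0,0,0.014,0],[1,0,0,0.014,0],[1,0,0,0.008,0]],
  ],
)

```text
time: 7.17
tcp_pos: [0.5426, 0.296, 0.0561]
tcp_rot: [-179.5, -1.9, -2.6]
ft_force: [0.3, -0.9, -0.2]
finger_gap: 0.0857
```

```bash
python3 -c "
from h import *
go(.5419,.2994,.051,-2.6)"
```

```text
t 7.1667 tcp [0.5426 0.296  0.0561] [-179.47   -1.89   -2.59] gap 0.0857 F [ 0.33 -0.93 -0.22] q [  -5.   29.  -36.  100.   21.   55. -141.]
tool shift mm [-0.8 -3.4  5.1] twist 0.01
```

Request:
arm_command(
  moves=[
    [[1,0,-0.003,0.002,0],[0,0,0,0,0],[0,0,0,0,0],[0,0,0,0,0],[0,0,0,0,0]],
  ],
)

```text
time: 7.58
tcp_pos: [0.5417, 0.2962, 0.0516]
tcp_rot: [-179.6, -1.7, -2.7]
ft_force: [-0.1, 0.1, -2.8]
finger_gap: 0.0597
```

Request:
arm_command(
  moves=[
    [[0,0,0,0,0],[0,0,0,-0.008,0],[0,0,0,-0.012,0],[0,0,0,-0.008,0],[0,0,0,0,0]],
  ],
)

```text
time: 8.0
tcp_pos: [0.5407, 0.2954, 0.0831]
tcp_rot: [-179.7, -1.7, -2.7]
ft_force: [0.3, 1.4, -3.1]
finger_gap: 0.0597
```

Request:
arm_command(
  moves=[
    [[0,0,0,0,0],[0,0,0,0,0],[0,0,0,0,0],[0,0,0,0,0],[0,0,0,0,0]],
  ],
)

```text
time: 8.42
tcp_pos: [0.5412, 0.2954, 0.0843]
tcp_rot: [-179.6, -1.8, -2.7]
ft_force: [-0.1, 0.1, -3.0]
finger_gap: 0.0593
```

```bash
python3 -c "
from h import *
go(.5419,.2994,.051,-2.6); print(state()['tau'].round(2))
F=[]
for i in range(4): s=snapshot('top'); F.append(state()['ft_force'][2])
print(np.round(F,2))"
```

```text
t 8.4167 tcp [0.5412 0.2954 0.0843] [-179.62   -1.82   -2.74] gap 0.0593 F [-0.07  0.13 -2.97] q [  -4.   27.  -37.   99.   20.   58. -140.]
tool shift mm [ 0.5 -4.  33.3] twist -0.14
[ 2.000e-02 -6.498e+01 -1.061e+01 -3.568e+01  1.400e-01 -1.800e-01
  0.000e+00]
[-2.91 -2.41 -2.8  -1.4 ]
```

About 2.7 N again, so this one is empty too and the third tin must hold the loaf. I'll set this one down. For the third I'll turn the wrist half round, because joint 7 is near its limit.

Request:
arm_command(
  moves=[
    [[0,0,0,0.01,0],[0,0,0,0.01,0],[0,0,0,0.006,0],[0,0,0,0.002,0],[0,0,0,0,0]],
  ],
)

```text
time: 9.03
tcp_pos: [0.5417, 0.2952, 0.0522]
tcp_rot: [-179.7, -1.7, -2.7]
ft_force: [-0.8, -1.2, -2.8]
finger_gap: 0.0593
```

Request:
arm_command(
  moves=[
    [[0,0,0,0.002,0],[0,0,0,0,0],[1,0,0,0,0],[1,0,0,0,0],[1,0,0,0,0]],
  ],
)

```text
time: 9.45
tcp_pos: [0.5429, 0.2964, 0.0526]
tcp_rot: [-179.6, -1.9, -2.7]
ft_force: [-0.2, 0.5, 0.8]
finger_gap: 0.0853
```

Request:
arm_command(
  moves=[
    [[1,0,0,0,0],[1,0,0,-0.02,0],[1,0,0,-0.03,0],[1,0,0,-0.03,0],[1,0,0,-0.02,0]],
  ],
)

```text
time: 9.87
tcp_pos: [0.5371, 0.2943, 0.1508]
tcp_rot: [-179.8, -1.4, -2.7]
ft_force: [1.9, -0.3, -0.4]
finger_gap: 0.0853
```

Request:
arm_command(
  moves=[
    [[1,0,0,0,-7],[1,0,0,0,-7],[1,0,0,0,-7],[1,0,0,0,-7],[1,0,0,0,-7]],
  ],
)

```text
time: 10.28
tcp_pos: [0.5401, 0.2968, 0.1595]
tcp_rot: [179.2, -2.0, 33.1]
ft_force: [-0.4, 0.2, 0.7]
finger_gap: 0.0854
```

```bash
python3 -c "
from h import *
go(.5343,.3997,.15,177.4)"
```

```text
t 10.2833 tcp [0.5401 0.2968 0.1595] [179.16  -2.01  33.06] gap 0.0854 F [-0.38  0.18  0.68] q [   2.   24.  -45.   96.   19.   66. -104.]
tool shift mm [ 51.3 -89.4   9.5] twist -144.34
```

Request:
arm_command(
  moves=[
    [[1,0,0,0,-7.1],[1,0,0,0,-7.1],[1,0,0,0,-7.1],[1,0,0,0,-7.1],[1,0,0,0,-7.1]],
  ],
)

```text
time: 10.7
tcp_pos: [0.5408, 0.2969, 0.1606]
tcp_rot: [178.0, -1.2, 68.9]
ft_force: [0.3, -0.3, -0.8]
finger_gap: 0.0854
```

Request:
arm_command(
  moves=[
    [[1,0,0,0,-7.1],[1,0,0,0,-7.1],[1,0,0,0,-7.1],[1,0,0,0,-7.1],[1,0,0,0,-7.1]],
  ],
)

```text
time: 11.12
tcp_pos: [0.5414, 0.2968, 0.1614]
tcp_rot: [177.6, 0.2, 104.7]
ft_force: [-0.3, -0.9, 0.0]
finger_gap: 0.0851
```

Request:
arm_command(
  moves=[
    [[1,0,0,0,-7.1],[1,0,0,0,-7.1],[1,0,0,0,-7.1],[1,0,0,0,-7.1],[1,0,0,0,-7.1]],
  ],
)

```text
time: 11.53
tcp_pos: [0.5422, 0.2965, 0.1621]
tcp_rot: [178.0, 1.6, 140.4]
ft_force: [-1.3, 0.1, 0.4]
finger_gap: 0.0853
```

Request:
arm_command(
  moves=[
    [[1,0,0,0,-7.1],[1,0,0,0,-7.1],[1,0,0,0,-7.1],[1,0,0,0,-7.1],[1,0,0,0,-6]],
  ],
)

```text
time: 11.95
tcp_pos: [0.5432, 0.2959, 0.1625]
tcp_rot: [179.3, 2.5, 175.4]
ft_force: [0.6, 0.3, -0.1]
finger_gap: 0.0853
```

```bash
python3 -c "
from h import *
go(.5343,.3997,.15,177.4)
s=snapshot('scene'); cv2.imwrite('pics/s2.png',s['img'][:,:,::-1])"
```

```text
t 11.95 tcp [0.5432 0.2959 0.1625] [179.31   2.53 175.43] gap 0.0853 F [ 0.61  0.35 -0.15] q [ 18.  36. -71.  95.  37.  73.  26.]
tool shift mm [ 17.2 102.8  12.5] twist -1.97
```

View pics/s2.png

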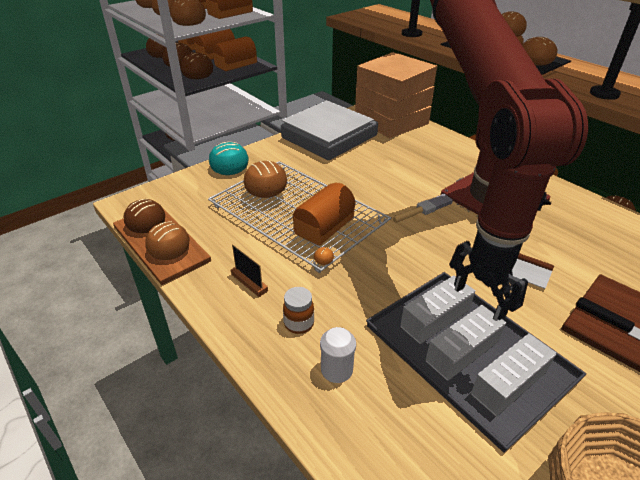

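The gripper now hangs over the middle tin, turned half round, and all three tins stand upright on the tray. Joint 3 is at −71° against a limit of −74.8°, so I'll take small steps.

Request:
arm_command(
  moves=[
    [[1,0.003,0.01,0,-1],[1,0.003,0.015,0,-1],[1,0.003,0.01,0,0],[1,0,0,0,0],[1,0,0,0,0]],
  ],
)

```text
time: 12.42
tcp_pos: [0.5359, 0.334, 0.1625]
tcp_rot: [179.4, 2.6, 177.2]
ft_force: [0.0, 0.4, -0.8]
finger_gap: 0.0856
```

```bash
python3 -c "
from h import *
go(.5343,.3997,.15,177.4);print(state()['joint_pos'])"
```

```text
t 12.4167 tcp [0.5359 0.334  0.1625] [179.37   2.55 177.24] gap 0.0856 F [ 0.01  0.39 -0.78] q [ 13.  37. -70.  93.  38.  74.  25.]
tool shift mm [ 4.8 65.5 12.5] twist -0.16
[ 13.41320329  37.15125634 -70.08818836  92.86858769  37.97792611
  74.15732783  24.50297413]
```

j3 is moving the right way, so I'll carry on.

Request:
arm_command(
  moves=[
    [[1,0.002,0.016,0.004,0],[1,0.002,0.018,0.008,0],[1,0,0.018,0.012,0],[1,0,0.01,0.012,0],[1,0,0,0.01,0]],
  ],
)

```text
time: 12.83
tcp_pos: [0.5392, 0.3979, 0.118]
tcp_rot: [179.3, 2.8, 176.6]
ft_force: [0.3, -0.7, 0.3]
finger_gap: 0.0855
```

```bash
python3 -c "
from h import *
go(.5343,.3997,.053,177.4)"
```

```text
t 12.8333 tcp [0.5392 0.3979 0.118 ] [179.33   2.82 176.65] gap 0.0855 F [ 0.35 -0.74  0.3 ] q [  3.  42. -65.  90.  42.  72.  18.]
tool shift mm [ 5.   1.5 65. ] twist -0.75
```

Request:
arm_command(
  moves=[
    [[1,0.004,0.001,0.01,-0.7],[1,0.004,0,0.014,0],[1,0,0,0.014,0],[1,0,0,0.012,0],[1,0,0,0.006,0]],
  ],
)

```text
time: 13.25
tcp_pos: [0.5337, 0.3963, 0.0553]
tcp_rot: [179.5, 2.8, 177.2]
ft_force: [-0.8, 0.1, -0.1]
finger_gap: 0.0857
```

```bash
python3 -c "
from h import *
go(.5343,.3997,.053,177.4)"
```

```text
t 13.25 tcp [0.5337 0.3963 0.0553] [179.53   2.79 177.21] gap 0.0857 F [-0.85  0.15 -0.13] q [  2.  45. -63.  93.  46.  67.  16.]
tool shift mm [-0.4  3.4  2.3] twist -0.19
```

Request:
arm_command(
  moves=[
    [[1,0,0.003,0.002,0],[1,0,0,0,0],[0,0,0,0,0],[0,0,0,0,0],[0,0,0,0,0]],
  ],
)

```text
time: 13.67
tcp_pos: [0.5347, 0.3991, 0.0524]
tcp_rot: [179.5, 2.8, 177.1]
ft_force: [0.2, 0.6, -6.1]
finger_gap: 0.0595
```

Request:
arm_command(
  moves=[
    [[0,0,0,0,0],[0,0,0,0,0],[0,0,0,-0.008,0],[0,0,0,-0.012,0],[0,0,0,-0.008,0]],
  ],
)

```text
time: 14.08
tcp_pos: [0.5318, 0.3961, 0.0788]
tcp_rot: [179.8, 2.5, 177.1]
ft_force: [0.8, -0.1, -7.0]
finger_gap: 0.0591
```

Request:
arm_command(
  moves=[
    [[0,0,0,0,0],[0,0,0,0,0],[0,0,0,0,0],[0,0,0,0,0],[0,0,0,0,0]],
  ],
)

```text
time: 14.5
tcp_pos: [0.5324, 0.3962, 0.0817]
tcp_rot: [179.7, 2.6, 177.1]
ft_force: [0.0, -0.3, -7.2]
finger_gap: 0.0591
```

```bash
python3 -c "
from h import *
go(.5343,.3997,.2,177.4)
F=[]
for i in range(4): s=snapshot('top'); F.append(state()['ft_force'][2])
print(np.round(F,2))"
```

```text
t 14.5 tcp [0.5324 0.3962 0.0817] [179.74   2.63 177.07] gap 0.0591 F [ 0.01 -0.29 -7.16] q [  3.  44. -64.  92.  44.  70.  17.]
tool shift mm [  -1.7    3.6 -118.3] twist -0.33
[-7.31 -7.49 -7.51 -6.66]
```

It reads about 7.2 N, or 0.73 kg, so this is the tin with the loaf. I'll raise it to clear the loaf top at 0.128 m and then carry it across.

Request:
arm_command(
  moves=[
    [[0,0,0,-0.015,0],[0,0,0,-0.025,0],[0,0,0,-0.03,0],[0,0,0,-0.03,0],[0,0,0,-0.02,0]],
  ],
)

```text
time: 15.12
tcp_pos: [0.5241, 0.3939, 0.2031]
tcp_rot: [-179.9, 2.1, 177.2]
ft_force: [1.5, 1.4, -6.8]
finger_gap: 0.0592
```

Request:
arm_command(
  moves=[
    [[0,0,-0.01,-0.01,0],[0,0,-0.02,0,0],[0,0,-0.03,0,0],[0,0,-0.03,0,0],[0,0,-0.03,0,0]],
  ],
)

```text
time: 15.53
tcp_pos: [0.5138, 0.2835, 0.2263]
tcp_rot: [179.3, 2.6, 178.1]
ft_force: [0.1, -0.7, -5.9]
finger_gap: 0.0589
```

```bash
python3 -c "
from h import *
go(.5333,-.308,.21,191.5)"
```

```text
t 15.5333 tcp [0.5138 0.2835 0.2263] [179.26   2.57 178.09] gap 0.0589 F [ 0.11 -0.75 -5.91] q [ 22.  27. -72.  95.  28.  76.  34.]
tool shift mm [ -39.2 -590.5   16.3] twist -13.41
```

Joint 3 is near its limit again. Turning the wrist back the other way relieves it, and the tin is clear of everything at this height.

Request:
arm_command(
  moves=[
    [[0,0,0,0,3],[0,0,0,0,6],[0,0,0,0,7],[0,0,0,0,7],[0,0,0,0,7]],
  ],
)

```text
time: 15.95
tcp_pos: [0.5143, 0.2741, 0.2311]
tcp_rot: [178.3, 2.3, 147.0]
ft_force: [1.4, 0.6, -6.4]
finger_gap: 0.059
```

Request:
arm_command(
  moves=[
    [[0,0,0,0,7],[0,0,0,0,7],[0,0,0,0,7],[0,0,0,0,7],[0,0,0,0,7]],
  ],
)

```text
time: 16.37
tcp_pos: [0.5109, 0.2771, 0.2369]
tcp_rot: [177.1, 0.9, 111.2]
ft_force: [-0.9, -0.0, -8.2]
finger_gap: 0.0594
```

```bash
python3 -c "
from h import *
go(.5333,-.308,.23,11.5)"
```

```text
t 16.3667 tcp [0.5109 0.2771 0.2369] [177.09   0.89 111.23] gap 0.0594 F [-0.9  -0.   -8.24] q [ 16.  19. -59.  95.  19.  73. -26.]
tool shift mm [-553.5 -191.1    6.9] twist 99.73
```

Request:
arm_command(
  moves=[
    [[0,-0.014,-0.005,0,7],[0,-0.024,-0.006,0,7],[0,-0.03,-0.004,0,7],[0,-0.03,0,0,7],[0,-0.03,0.004,0,7]],
  ],
)

```text
time: 16.78
tcp_pos: [0.5051, 0.1574, 0.2415]
tcp_rot: [177.1, -1.4, 76.0]
ft_force: [0.7, -0.6, -7.2]
finger_gap: 0.0595
```

Request:
arm_command(
  moves=[
    [[0,-0.029,0.007,0,7],[0,-0.028,0.011,0,7],[0,-0.026,0.014,0,7],[0,-0.025,0.017,0,7],[0,-0.022,0.02,0,7]],
  ],
)

```text
time: 17.2
tcp_pos: [0.5001, 0.0075, 0.2448]
tcp_rot: [178.2, -3.0, 40.1]
ft_force: [0.6, -1.1, -7.7]
finger_gap: 0.0592
```

```bash
python3 -c "
from h import *
go(.5333,-.308,.23,11.5)"
```

```text
t 17.2 tcp [0.5001 0.0075 0.2448] [178.18  -3.    40.14] gap 0.0592 F [ 0.57 -1.08 -7.69] q [ 38.   2. -44. 106.   1.  69. -56.]
tool shift mm [-178.   262.6   14.8] twist 28.64
```

Request:
arm_command(
  moves=[
    [[0,-0.017,0.025,0,7],[0,-0.014,0.027,0,7],[0,-0.01,0.028,0,7],[0,-0.007,0.029,0,6],[0,-0.003,0.03,0,0]],
  ],
)

```text
time: 17.62
tcp_pos: [0.5132, -0.1425, 0.2498]
tcp_rot: [179.6, -3.6, 12.1]
ft_force: [1.1, 0.9, -7.7]
finger_gap: 0.0596
```

```bash
python3 -c "
from h import *
go(.5333,-.308,.23,11.5)"
```

```text
t 17.6167 tcp [ 0.5132 -0.1425  0.2498] [179.56  -3.63  12.12] gap 0.0596 F [ 1.09  0.88 -7.71] q [ 45.   6. -36. 102.   3.  70. -69.]
tool shift mm [-15.2 166.   19.8] twist 0.62
```

Request:
arm_command(
  moves=[
    [[0,-0.003,0.03,0,0],[0,-0.003,0.03,0.004,0.5],[0,-0.003,0.03,0.004,0],[0,-0.003,0.025,0.004,0],[0,-0.003,0.015,0.004,0]],
  ],
)

```text
time: 18.03
tcp_pos: [0.5277, -0.2764, 0.2393]
tcp_rot: [179.4, -3.8, 12.0]
ft_force: [-0.5, -0.6, -7.4]
finger_gap: 0.0593
```

Request:
arm_command(
  moves=[
    [[0,0,0.006,0.004,0],[0,0,0,0.004,0],[0,0,0,0,0],[0,0,0,0,0],[0,0,0,0,0]],
  ],
)

```text
time: 18.45
tcp_pos: [0.5295, -0.2794, 0.2308]
tcp_rot: [179.6, -3.8, 12.2]
ft_force: [0.3, -0.0, -6.2]
finger_gap: 0.0595
```

```bash
python3 -c "
from h import *
go(.5333,-.308,.2,11.5)
s=snapshot('scene'); cv2.imwrite('pics/s3.png',s['img'][:,:,::-1])"
```

```text
t 18.45 tcp [ 0.5295 -0.2794  0.2308] [179.56  -3.81  12.16] gap 0.0595 F [ 0.27 -0.02 -6.22] q [ 51.  14. -31.  95.   6.  69. -59.]
tool shift mm [-2.3 28.8 30.8] twist 0.66
```

View pics/s3.png

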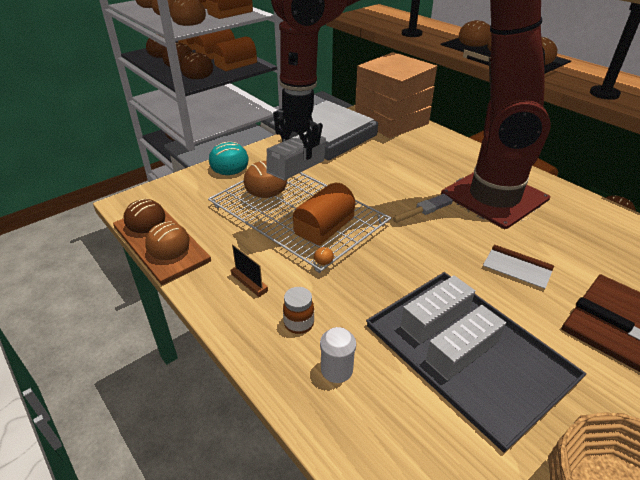

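The tin is held above the rack between the loaf and the boule, near (297,155). The two empty tins stand upright on the tray. I'll finish centring it and then descend.

Request:
arm_command(
  moves=[
    [[0,-0.001,0.01,0,0.6],[0,-0.002,0.012,0.006,0],[0,-0.001,0.006,0.008,0],[0,0,0,0.008,0],[0,0,0,0,0]],
  ],
)

```text
time: 18.92
tcp_pos: [0.5343, -0.3084, 0.2081]
tcp_rot: [179.5, -3.9, 11.7]
ft_force: [-1.2, 0.5, -8.5]
finger_gap: 0.0594
```

```bash
python3 -c "
from h import *
go(.5333,-.308,.12,11.5)"
```

```text
t 18.9167 tcp [ 0.5343 -0.3084  0.2081] [179.48  -3.91  11.71] gap 0.0594 F [-1.22  0.46 -8.49] q [ 51.  17. -30.  94.   7.  67. -58.]
tool shift mm [-0.9 -0.6 88.1] twist 0.21
```

Request:
arm_command(
  moves=[
    [[0,-0.001,0,0.008,0],[0,-0.001,0,0.012,0],[0,-0.001,0,0.012,0],[0,-0.001,0,0.012,0],[0,-0.001,0,0.008,0]],
  ],
)

```text
time: 19.33
tcp_pos: [0.5329, -0.3089, 0.1508]
tcp_rot: [179.5, -3.9, 11.7]
ft_force: [0.1, 0.8, -7.8]
finger_gap: 0.0592
```

Request:
arm_command(
  moves=[
    [[0,-0.001,0,0.008,0],[0,-0.001,0,0.008,0],[0,0,0,0.006,0],[0,0,0,0.003,0],[0,0,0,0,0]],
  ],
)

```text
time: 19.75
tcp_pos: [0.531, -0.308, 0.1194]
tcp_rot: [179.7, -3.7, 11.7]
ft_force: [0.4, 0.2, -7.4]
finger_gap: 0.0594
```

```bash
python3 -c "
from h import *
go(.5333,-.308,.087,11.5)"
```

```text
t 19.75 tcp [ 0.531  -0.308   0.1194] [179.72  -3.73  11.72] gap 0.0594 F [ 0.38  0.19 -7.38] q [ 51.  22. -29.  99.  10.  58. -59.]
tool shift mm [ 2.3  0.5 32.4] twist 0.22
```

Request:
arm_command(
  moves=[
    [[0,0,0,0.006,0],[0,0,0,0.008,0],[0,0,0,0.006,0],[0,0,0,0.003,0],[0,0,0,0,0]],
  ],
)

```text
time: 20.17
tcp_pos: [0.5338, -0.3083, 0.0955]
tcp_rot: [179.6, -3.9, 11.7]
ft_force: [0.7, -0.4, -7.1]
finger_gap: 0.0595
```

Request:
arm_command(
  moves=[
    [[0,0,0,0.0015,0],[0,0,0,0.0015,0],[0,0,0,0.0015,0],[0,0,0,0.0015,0],[0,0,0,0.0015,0]],
  ],
)

```text
time: 20.58
tcp_pos: [0.5349, -0.3086, 0.0882]
tcp_rot: [179.6, -3.9, 11.7]
ft_force: [-0.1, -0.2, -7.1]
finger_gap: 0.0591
```

```bash
python3 -c "
from h import *
go(.5333,-.308,.0774,11.5)"
```

```text
t 20.5833 tcp [ 0.5349 -0.3086  0.0882] [179.55  -3.91  11.73] gap 0.0591 F [-0.12 -0.24 -7.08] q [ 50.  24. -28. 101.  11.  55. -60.]
tool shift mm [-1.5 -0.9 10.8] twist 0.23
```

Request:
arm_command(
  moves=[
    [[0,0,0,0.0012,0],[0,0,0,0.0012,0],[0,0,0,0.0012,0],[0,0,0,0,0],[0,0,0,0,0]],
  ],
)

```text
time: 21.0
tcp_pos: [0.536, -0.3088, 0.0857]
tcp_rot: [179.5, -4.0, 11.7]
ft_force: [0.7, 0.5, -6.3]
finger_gap: 0.0594
```

```bash
python3 -c "
from h import *
go(.5333,-.308,.0774,11.5);print(state()['ft_torque'])
s=snapshot('scene'); cv2.imwrite('pics/s4.png',cv2.resize(s['img'][90:250,200:400,::-1],None,fx=4,fy=3.75,interpolation=2)[:600])"
```

```text
t 21.0 tcp [ 0.536  -0.3088  0.0857] [179.47  -3.98  11.74] gap 0.0594 F [ 0.69  0.53 -6.28] q [ 50.  24. -28. 101.  11.  55. -60.]
tool shift mm [-2.5 -1.3  8.3] twist 0.24
[-0.01511794  0.38701362  0.0361338 ]
```

View pics/s4.png

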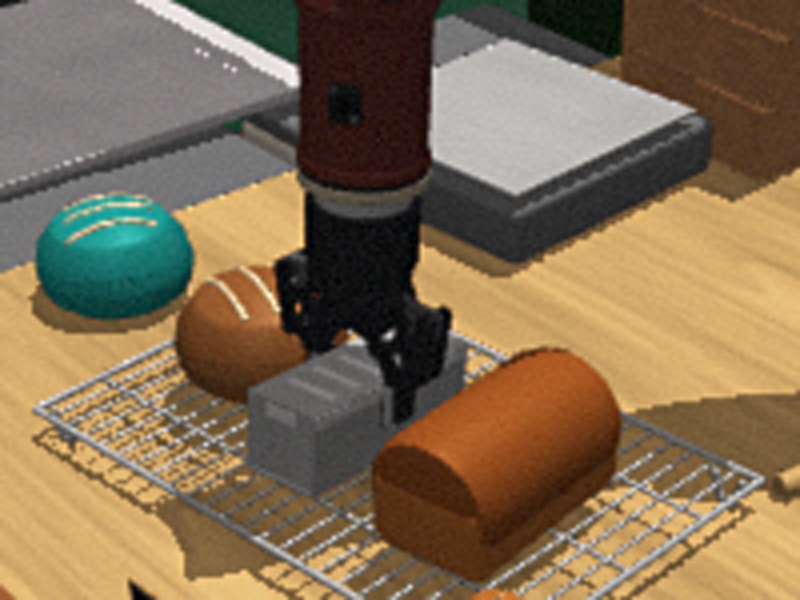

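The tin sits between the two loaves with its near-robot end slightly low and close to contact. I'll keep lowering slowly and watch the force.

Request:
arm_command(
  moves=[
    [[0,-0.001,0,0.0012,0],[0,-0.001,0,0.0012,0],[0,0,0,0.0012,0],[0,0,0,0,0],[0,0,0,0,0]],
  ],
)

```text
time: 21.47
tcp_pos: [0.5369, -0.3089, 0.0843]
tcp_rot: [179.3, -4.3, 11.8]
ft_force: [1.0, 0.9, -1.7]
finger_gap: 0.0593
```

Request:
arm_command(
  moves=[
    [[0,-0.001,0,0.0015,0],[0,0,0,0.0015,0],[0,0,0,0.0015,0],[0,0,0,0,0],[0,0,0,0,0]],
  ],
)

```text
time: 21.88
tcp_pos: [0.5384, -0.3092, 0.081]
tcp_rot: [179.2, -4.5, 11.8]
ft_force: [2.2, 0.4, 2.1]
finger_gap: 0.0596
```

```bash
python3 -c "
from h import *
go(.5333,-.308,.0774,11.5);print(state()['ft_torque'])"
```

```text
t 21.8833 tcp [ 0.5384 -0.3092  0.081 ] [179.2   -4.49  11.82] gap 0.0596 F [2.18 0.41 2.13] q [ 50.  25. -28. 101.  12.  53. -60.]
tool shift mm [-4.8 -2.2  3.6] twist 0.32
[ 0.33753159  0.41709819 -0.1033788 ]
```

Request:
arm_command(
  moves=[
    [[0,-0.001,0,0.0015,0],[0,-0.001,0,0.0015,0],[0,-0.001,0,0.0015,0],[0,0,0,0,0],[0,0,0,0,0]],
  ],
)

```text
time: 22.3
tcp_pos: [0.5384, -0.31, 0.0775]
tcp_rot: [179.1, -4.8, 11.9]
ft_force: [3.6, 0.7, 3.3]
finger_gap: 0.0595
```

```bash
python3 -c "
from h import *
go(.5333,-.308,.0774,11.5);print(state()['ft_torque'])"
```

```text
t 22.3 tcp [ 0.5384 -0.31    0.0775] [179.06  -4.79  11.87] gap 0.0595 F [3.58 0.71 3.35] q [ 50.  25. -28. 101.  12.  53. -60.]
tool shift mm [-4.6 -3.   0.1] twist 0.37
[ 0.46420803 -0.11593424 -0.14630803]
```

Request:
arm_command(
  moves=[
    [[0,-0.001,0,0.001,0],[0,0,0,0,0],[0.85,0,0,0,0],[0.85,0,0,0,0],[0.85,0,0,0,0]],
  ],
)

```text
time: 22.72
tcp_pos: [0.5359, -0.3109, 0.0757]
tcp_rot: [179.1, -4.7, 11.8]
ft_force: [-0.2, -0.4, -0.6]
finger_gap: 0.0726
```

```bash
python3 -c "
from h import *
go(.5333,-.308,.0774,11.5)
s=snapshot('scene'); cv2.imwrite('pics/s5.png',cv2.resize(s['img'][90:250,200:400,::-1],None,fx=4,fy=3.75,interpolation=2)[:600])"
```

```text
t 22.7167 tcp [ 0.5359 -0.3109  0.0757] [179.07  -4.65  11.83] gap 0.0726 F [-0.17 -0.37 -0.62] q [ 50.  25. -28. 102.  12.  53. -60.]
tool shift mm [-2.  -3.4 -1.7] twist 0.33
```

View pics/s5.png

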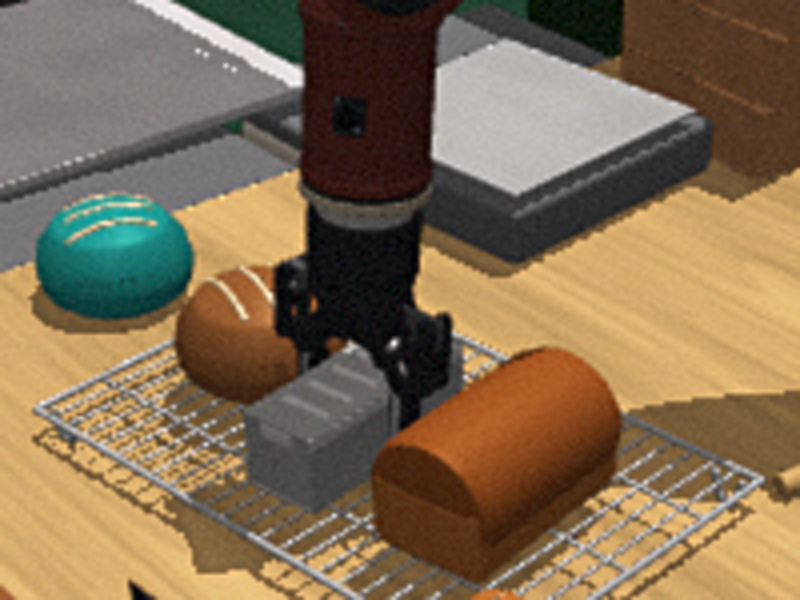

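The tin sits flat on the rack and is released. I'll retreat straight up and check from above.

Request:
arm_command(
  moves=[
    [[0.85,0,0,-0.01,0],[0.85,0,0,-0.015,0],[0.85,0,0,-0.02,0],[0.85,0,0,-0.03,0],[0.85,0,0,-0.03,0]],
  ],
)

```text
time: 23.18
tcp_pos: [0.5218, -0.3096, 0.1775]
tcp_rot: [179.7, -4.0, 11.8]
ft_force: [0.4, -1.3, -0.0]
finger_gap: 0.0724
```

Request:
arm_command(
  moves=[
    [[0.85,0,0,-0.03,0],[0.85,0,-0.02,-0.03,0],[0.85,0,-0.03,0,0],[0.85,0,-0.04,0,0],[0.85,0,-0.04,0,0]],
  ],
)

```text
time: 23.6
tcp_pos: [0.4912, -0.1897, 0.2494]
tcp_rot: [179.1, -4.5, 11.0]
ft_force: [1.5, 0.8, 0.5]
finger_gap: 0.0729
```

Request:
arm_command(
  moves=[
    [[0.85,0,-0.04,0,0],[0.85,0,-0.04,0,0],[0.85,0,-0.04,0,0],[0.85,0,-0.04,0,0],[0.85,0,-0.02,0,0]],
  ],
)

```text
time: 24.02
tcp_pos: [0.4528, -0.0025, 0.2498]
tcp_rot: [178.8, -4.6, 11.1]
ft_force: [1.2, 0.4, -0.8]
finger_gap: 0.0726
```

Run:
```python
from h import *
go(.5,0,.25,0)
s=snapshot("top"); cv2.imwrite("pics/t1.png",s["img"][:,:,::-1])
hsv=cv2.cvtColor(s["img"],cv2.COLOR_RGB2HSV); H,S,V=cv2.split(hsv)
print("px tin",s["img"][300,392])
roi=np.zeros_like(H); roi[225:355,290:480]=1
for c in comps((S>150)&(H<17)&(roi>0),200): print("bread",rect(s,c,.058))
roi[:]=0; roi[245:340,370:418]=1
for t in(110,130):
  for c in comps((V>t)&(S<45)&(roi>0),300): print("tin",t,c.min(0),c.max(0),rect(s,c,.093))
roi[:]=0; roi[235:335,85:230]=1
for c in comps((V>110)&(S<60)&(roi>0),300): print("empty",rect(s,c,.068))
```

```text
t 24.0167 tcp [ 0.4528 -0.0025  0.2498] [178.76  -4.58  11.1 ] gap 0.0726 F [ 1.18  0.43 -0.81] q [ 42.  -7. -44. 112.  -5.  68. -79.]
tool shift mm [46.8  6.6 -0.2] twist 11.1
px tin [173 170 169]
bread [ 527.  -446.   120.8  114.4  -21.9]
bread [ 513.4 -194.4  163.8   97.8   11.8]
tin 110 [375 246] [412 312] [ 537.3 -314.2  163.5   66.4   11.6]
tin 130 [376 246] [412 312] [ 536.5 -315.1  161.4   65.    11.3]
empty [514.9 198.8 162.9  63.7  -2.4]
empty [542.4 293.5 162.8  63.1  -2.6]
```

View pics/t1.png

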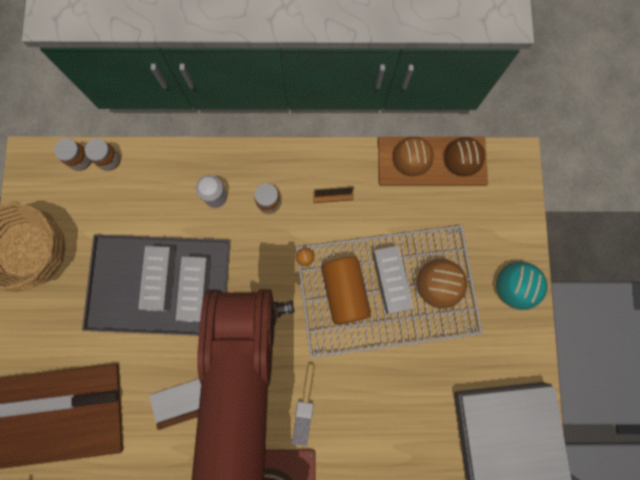

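From above, the tin lies between loaf and boule at centre (393,280), parallel to the loaf. Everything else looks unmoved. In the tin's frame:

| | Measured | Required |
|---|---|---|
| Loaf, sideways | +0.120 m | beyond 0.102 m |
| Loaf, lengthwise | about −0.002 m | within ±0.015 m |
| Boule, sideways | about −0.127 m | beyond −0.117 m |
| Angle to the loaf | under 0.5° | 6.9° |

I'm handing the job in.

```bash
python3 -c "
from h import *
print(sign_off()); print(state()['time'])"
```

```text
the job is handed in; nothing more can be done
None
the job is handed in; nothing more can be done
```

I found the tin with the loaf by weight, set it on the rack between the two loaves, and handed the job in at about 24 s. The hand-in gave no verdict.

- **Weighing:** two tins read about 3.2 N and 2.7 N, so they are empty. I set both back on the tray. The third, the one furthest from the rack, read about 7.2 N (roughly 0.73 kg).
- **Placing:** the tool drifted a few degrees out of level during the carry, so the tin came down with one end low. I let it level itself on the rack at low force before releasing it, and it looked flat afterwards.
- **Final check from above:** the tin is parallel to the loaf within about 0.5° and level with its ends within a few millimetres. It clears the loaf by about 40 mm and the boule by roughly 30–33 mm. Both empty tins stand on the tray, and the other things look unmoved.
- **What disagreed:** the gripper position and the picture differed by about 4 mm on where the tin sits sideways. The outline of the boule came out 4–8 mm smaller than its true size, and its measured centre moved about 3 mm between views. Both are within the margins.

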